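# Square up a batten frame corner and hold it

### The arm

A 6-joint arm with a two-finger parallel gripper is mounted at the origin on the work surface. World frame = base frame: x ahead of the robot, y to its left, z up, the work surface at z = 0. Lengths are in mm, angles in rad, forces in N, time in s.
With the tool pointing down it reaches from about 225 to 875 mm from the base axis. Payload 3.4 kg.
Tool frame: the origin (TCP) lies between the finger pads; the fingertips stand 14 mm ahead of it and the grasp point (between the pads) lies 5 mm behind it (robot.tip_extent is the distance from the TCP to the fingertips, in mm); z points along the fingers, y is the direction in which the jaws open and shut (so a half turn about z gives the same grasp; the last joint's range is limited). The gripper opens to 85 mm and grips with 20 to 120 N. Pads are 22 mm wide; open, the fingers measure 114 mm over their backs; the gripper's body (76 mm by 85 mm) begins 54 mm behind the grasp point. The pads swing forward as they close: fully open they stand 13 mm farther back than shut.
Start: joints at [-1.255, 0.276, 1.505, -0, 1.361, -0.121], TCP at [243.252, -521.047, 245.328] pointing down, gripper open.
Joint ranges: [-2.89, 2.89], [-0.75, 2.08], [0.22, 2.7], [-1.18, 4.32], [0.11, 2.71], [-2.7, 2.7]. Speed limits (rad/s): [2.57, 2.57, 3.14, 3.14, 3.14, 3.14].

### API

Orientations are given as a 3x3 rotation matrix whose columns are the frame's x, y, z axes.
In Python, from cell import robot gives the robot as it stands.
- The arm moves only by the tool play_rows, never from a script. Its argument "commands" is a list of rows, each a list of 7 numbers: the shift along the tool's x, y, z in units of 0.04 m (1.0 is 0.04 m), then the turn, a rotation vector about the tool's x, y, z in units of 30 degrees (1.0 is 30 degrees), then the closure, from -1 (fully open) to 1 (shut). A call has 1 to 12 rows; each row shifts and turns the commanded pose from where the row before left it, along the tool's axes as they then stand; what a row does not reach is not made up. A row lasts 1/12 s, in which the tool goes at most 41.7 mm and 7.16 degrees, less where a joint would pass 70% of its speed; a pose out of reach is approached as far as the arm can. A call with a number of a shift or a turn outside -1 to 1 is refused whole. A call with a gripper value outside its range is refused whole. The fingers move at their own pace and stop on an object; "squeeze" is the grip in N (left out, the last holds). Time passes only in rows, so rows that do not move let the fingers close. It gives the time, the measured TCP pose, the force and the opening at its end, in the units of the state.
- robot.observe(): the state, without advancing time (a new reading comes with each control period).
- robot.grab_frame(name): name is "side" or "top"; returns a dict with "image" (420x560x3 uint8, red, green, blue), "range_z" (420x560 float32, mm along the optical axis (not along the pixel's ray), 0 where there is no reading), "fx", "fy", "cx", "cy" (pixels), "k1" (the pictures are not rectified: a ray, as slopes to the right and down, at radius r is drawn at 1 + k1 r^2 times it, then the intrinsics apply), "R" (3x3) and "t" (3): a world point X has camera coordinates R X + t. Camera axes: x right, y down, z forward; pixel columns grow to the right and rows downward; lengths in mm; the calibration is good to about 2 mm. A picture is of the moment at which its call begins.
- robot.finish_job(): hands the job in, once; it reports no verdict.
The state is a dict: "clock": time; "joint_positions": joint angles; "dq": joint speeds; "joint_torque": joint torques, N m; "tcp_pos": TCP position; "tool_rot": TCP orientation; "ft_force": force on the tool from outside, world axes, zero at the start; "torque": the same for the moment, N m; "finger_gap": opening from 0.0 (shut) to 1.0 (fully open).
Only numpy, scipy, OpenCV 4.12 (cv2) and the standard library are available. Lean on these libraries where they do the work, as an engineer would, in place of code of your own. Each camera call takes 0.05 s, during which the arm holds its last target.

### The job

The corner of the batten frame on the assembly board hangs on one screw and leans inwards: first slide the stop along the fence until it butts against the end of the plate, so that the frame cannot creep. Then take the triangular carpenter's square, lay it flat on the board inside the corner and press it home, fence leg to the plate, until both its faces lie flush along plate and stud and the stud stands square. Finish while holding it there, still pressed against both timbers, and leave the other things where they are.

Things in the scene. Friction and masses are not known exactly. Their poses are not given: they have to be found in the camera images.
- board: Fixed plywood assembly board, 18 mm thick, bearing fence, plate, stud and stop. Origin: at bench level below the inside corner of the squared frame; z up. Plate's inner face: plane x = 0, plate on its +x side; squared stud's inner face: plane y = 0, stud on its +y side. Board spans x -250..95, y -210..215 mm. Aluminium fence on it, along y: x 45..85 mm, 40 mm above the board.
- corner (a point): The inside corner itself (board x = y = 0) at the board's top face, 18 mm above the bench; axes as the board's. Home in the corner, the square's origin is here and its axes are parallel to these. Clear of the corner: a toggle clamp on the fence near board y -130 mm, up to 100 mm above the bench, its foot on the plate, not past the plate's inner face.
- plate: The plate: fixed planed softwood batten, 45 mm wide, 34 mm high (top 52 mm above the bench), along board y from -205 to +45 mm, clamped against the fence. Origin and axes as the board's.
- stud_screw (a point): The stud: batten of the same section and height, half-lapped onto the plate's +y end and held by one screw. Origin: on the screw at the board's top face (board x 22.5, y 22.5 mm). The timber runs along its own -x and ends 257 mm from the screw; its inner face is its plane y = -22.5 mm. It lies flat and turns about the screw.
- stud (a joint): Stud angle about its screw (rad): 0 = square to the plate; positive = free end leans inwards to board -y, closing the corner (starts 0.07 to 0.17). Turns stiffly, 0.8 N m (some 4 N at the tip of the square's blade), stays where left; can be pushed slightly past square, to -0.06.
- stop (a joint): Position of the fence stop (m): gap between its face and the plate's +y end. 0 = butted against the plate's end (hard stop); starts 0.05 to 0.12 out, towards board +y. Slides along board y with about 3 N of friction, stays where left.
- stop_grip (a point): Centre of the top of the stop's ribbed black grip block, about 100 mm above the bench. Block 24 mm (board x) by 26 mm (board y); its sides stand 33 mm clear above a carriage plate 42 x 36 mm riding on the fence. Below it a tongue hangs in front of the fence and meets the plate's end.
- square: Carpenter's square: cast aluminium right-angled triangle, open middle, about 320 g, lying flat, z up. Origin: heel (right-angled outer corner), underside. Outer faces 170 mm from the heel: along its -x the blade (face y = 0, goes against the stud), along its -y the fence leg (face x = 0, goes against the plate, with a lip 10 mm wide rising to 22 mm). Legs 20 mm wide, 12 mm thick.
- square_grip (a point): Middle of the square's long sloping side: a bar 22 mm wide, 12 mm thick, at 45 degrees to both legs. At x -87, y -87 mm from the heel in the square's frame, 6 mm above its underside; axes as the square's. It can be gripped across its width, along the square's diagonal, one finger in the open middle (84 mm free along the diagonal), one outside.
- screw_dish: Bystander: steel dish, 76 mm across, 30 mm high, on the board outside the stud. Origin at the centre of its underside.
- glue: Bystander: white glue bottle with a black spout, 56 mm across, 145 mm high, beyond the fence. Origin at the centre of its underside.
- wire_reel: Bystander: green wire reel on an upright wooden dowel, foot 44 mm across, 130 mm high, left of the board. Origin at the centre of its underside.
- cutters: Bystander: side cutters with red grips, about 155 mm long, 15 mm high, lying beyond the fence. Origin near the pivot.
- tape_measure: Bystander: grey tape measure, 66 x 64 x 34 mm, left of the board. Origin at the centre of its underside.
- offcut: Bystander: batten offcut, 75 x 45 x 34 mm, beyond the square. Origin at the centre of its underside.
- pine_cone: Bystander: pine cone standing on its base, about 50 mm across, 74 mm high, on the board outside the stud. Origin at the centre of its base.
There are look-alikes about, which are no part of the job. Several things have the shape of the square; the one meant has the colours described above.

How it is judged:
By the outcome, as a careful person would: the job done as asked, in the order asked, and still so for the second after the job is handed in, while the arm keeps its last pose, push and grip.
It also fails if it takes over 61 s, if anything falls off the work surface, if the arm or the gripper's body presses on something with over 40 N, if the wrist force passes 120 N, or if a joint passes its speed limit or range.

## Working session

There is one attempt and no reset: what is moved stays moved. The work goes in short steps, Python scripts to look and compute and a tool call to move; the robot and the scene stay as the last step left them, time stands still between calls to the robot, and variables do not carry over. Pictures are saved under pics/ and viewed, and the job is handed in when it is done.

Besides the shell and the picture viewer there is one more tool, called after "Call:" by a JSON object that holds its "api" and its "payload", one argument or row to a line. play_rows: Moves the arm, as the interface text tells. Shifts and turns lie within -1 to 1; 1 stands for 0.04 m of shift or 30 degrees of turn. Its arguments: {"type":"object","properties":{"commands":{"type":"array","items":{"type":"array","items":{"type":"number"}}},"squeeze":{"type":"number"}},"required":["commands"]}

```bash
mkdir -p pics; ls; cat > h.py <<'E'
import numpy as np, cv2, pickle
from cell import robot
def grab(n,tag):
    f=robot.grab_frame(n); pickle.dump(f,open(f'pics/{tag}.pkl','wb'))
    cv2.imwrite(f'pics/{tag}.png',cv2.cvtColor(f['image'],cv2.COLOR_RGB2BGR)); return f
def load(tag): return pickle.load(open(f'pics/{tag}.pkl','rb'))
def ray(f,u,v):
    K=np.array([[f['fx'],0,f['cx']],[0,f['fy'],f['cy']],[0,0,1.]])
    p=cv2.undistortPoints(np.array([[[u,v]]],float),K,np.array([f['k1'],0,0,0.]))[0,0] 
    R=np.array(f['R']);t=np.array(f['t'])
    return -R.T@t, R.T@np.array([p[0],p[1],1.])
def onz(f,u,v,z):
    c,d=ray(f,u,v); return c+d*(z-c[2])/d[2]
def proj(f,X):
    K=np.array([[f['fx'],0,f['cx']],[0,f['fy'],f['cy']],[0,0,1.]])
    R=np.array(f['R']);t=np.array(f['t'])
    return cv2.projectPoints(np.atleast_2d(np.array(X,float)),cv2.Rodrigues(R)[0],t,K,np.array([f['k1'],0,0,0.]))[0][:,0]
def pt(f,u,v):
    c,d=ray(f,u,v); z=f['range_z'][int(round(v)),int(round(u))]; return c+d*z
E
python3 - <<'E'
from h import *
for n in('top','side'):
    f=grab(n,n+'0'); print(n,{k:f[k] for k in('fx','fy','cx','cy','k1','R','t')})
print(robot.observe(), robot.tip_extent)
E
```

```text
pics
top {'fx': 451.9511906476891, 'fy': 451.9511906476891, 'cx': 278.64916407001004, 'cy': 211.35103380759088, 'k1': 0.004143771683529533, 'R': array([[-0.02598757, -0.99953325, -0.01606037],
       [-0.98276583,  0.02848637, -0.18264682],
       [ 0.18301907,  0.01103704, -0.98304741]]), 't': array([  53.07763241,  471.81823938, 1536.87812705])}
side {'fx': 458.02198559338126, 'fy': 458.02198559338126, 'cx': 283.8677868197989, 'cy': 215.7797283041224, 'k1': -0.08897456471157697, 'R': array([[-0.99566233, -0.09214978,  0.01284317],
       [-0.0699406 ,  0.6502628 , -0.75648305],
       [ 0.06135831, -0.75409993, -0.65388718]]), 't': array([ 461.92595177,   85.32252443, 1390.13495078])}
{'clock': 0.1, 'joint_positions': array([-1.25501016e+00,  2.76544403e-01,  1.50599638e+00,  1.80065967e-05,
        1.36068786e+00, -1.21018667e-01]), 'dq': array([ 0.0006931 , -0.00215185, -0.00258369, -0.00079818, -0.00010485,
        0.0001615 ]), 'joint_torque': array([ 1.57617269e-03, -4.17701268e+01, -2.46403974e+01, -8.59027818e-05,
        5.86097201e-03, -3.93262127e-06]), 'tcp_pos': array([ 243.10632931, -520.59876616,  244.52301591]), 'tool_rot': array([[ 9.06109639e-01,  4.23042647e-01, -4.91337791e-04],
       [ 4.23042878e-01, -9.06108320e-01,  1.56055820e-03],
       [ 2.14977412e-04, -1.62189378e-03, -9.99998662e-01]]), 'ft_force': array([ 0.44181106, -0.51769385,  0.71399996]), 'torque': array([ 0.0352356 , -0.01764156,  0.02238854]), 'finger_gap': 1.0002317318971994} 14.0
```

View pics/top0.png

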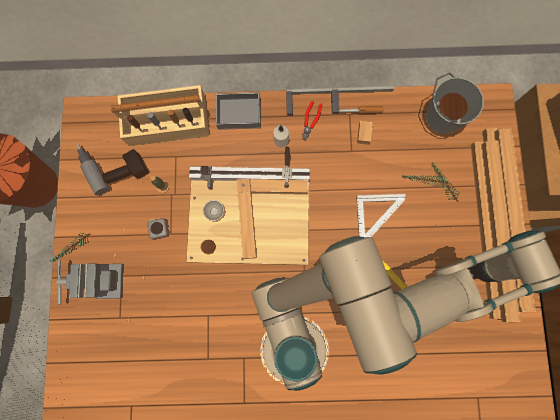

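View pics/side0.png

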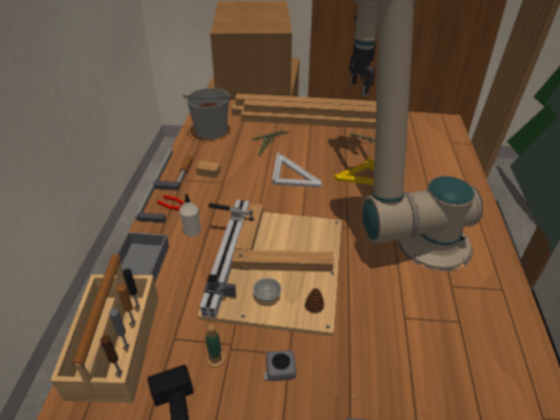

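```bash
python3 - <<'E'
import cv2
a=cv2.imread('pics/top0.png')
cv2.imwrite('pics/c1.png',cv2.resize(a[155:275,170:320],None,fx=5,fy=5,interpolation=cv2.INTER_CUBIC))
cv2.imwrite('pics/c2.png',cv2.resize(a[180:300,340:480],None,fx=5,fy=5,interpolation=cv2.INTER_CUBIC))
b=cv2.imread('pics/side0.png')
cv2.imwrite('pics/c3.png',cv2.resize(b[130:340,190:400],None,fx=3.5*.8,fy=3.5*.8,interpolation=cv2.INTER_CUBIC))
E
```

```text
(no output)
```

View pics/c1.png

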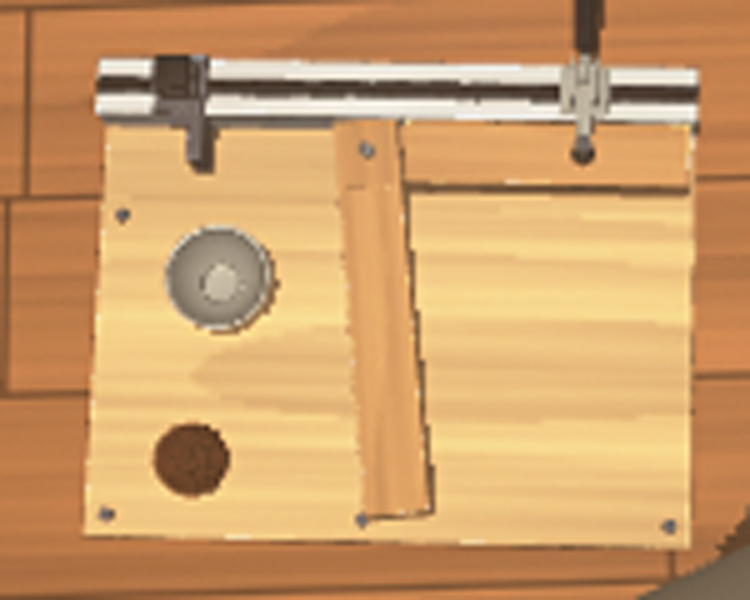

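View pics/c2.png

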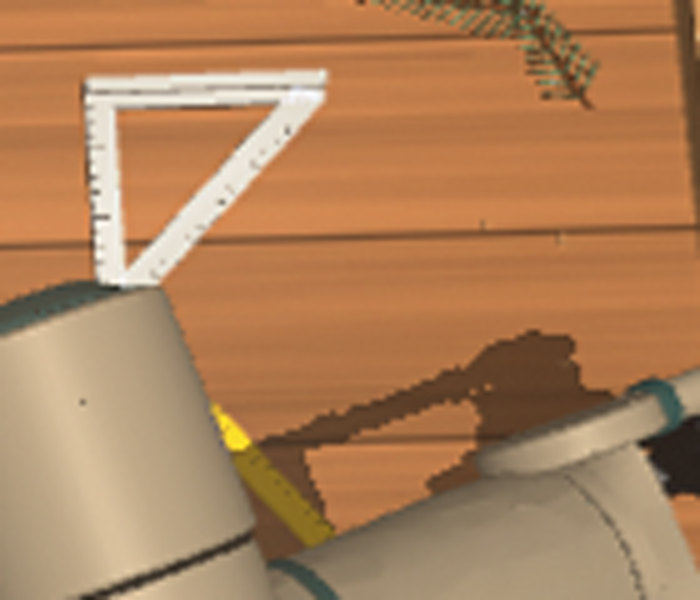

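View pics/c3.png

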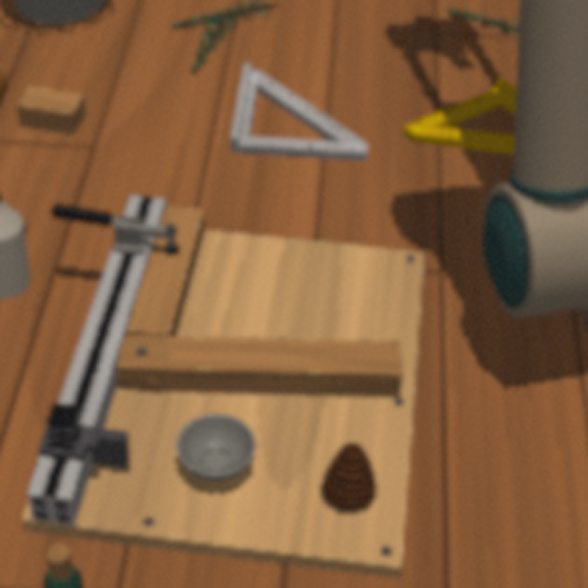

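```bash
cat >> h.py <<'E'
def edge(f,a,b,half=3,n=40,ch=None,sign=0):
    """refine line near pixel a-b; returns refined endpoints & rms"""
    g=f['image'].astype(np.float32); g=g.mean(2) if ch is None else g[...,ch]
    a=np.array(a,float);b=np.array(b,float);d=(b-a)/np.linalg.norm(b-a);nrm=np.array([-d[1],d[0]])
    s=np.arange(-half,half+.01,.25); P=[]
    for t in np.linspace(.04,.96,n):
        q=a+(b-a)*t; xy=q+s[:,None]*nrm
        pr=cv2.remap(g,xy[:,0].astype(np.float32)[None],xy[:,1].astype(np.float32)[None],cv2.INTER_LINEAR)[0]
        pr=cv2.GaussianBlur(pr[None],(0,0),1.5)[0]
        gr=np.gradient(pr); w=gr*sign if sign else abs(gr)
        P.append(q+s[w.argmax()]*nrm)
    P=np.array(P,np.float32)
    l=cv2.fitLine(P,cv2.DIST_HUBER,0,.01,.01).ravel(); dd=l[:2];p0=l[2:]
    r=(P-p0)@np.array([-dd[1],dd[0]])
    pr=lambda x:p0+dd*((x-p0)@dd)
    return pr(a),pr(b),np.median(abs(r))
E
python3 - <<'E'
from h import *
f=load('top0')
C=lambda x,y,ox,oy:((x+.5)/5-.5+ox,(y+.5)/5-.5+oy)
def L(name,a,b,z,o,**k):
    p,q,r=edge(f,C(*a,*o),C(*b,*o),**k)
    P=onz(f,*p,z);Q=onz(f,*q,z);print(name,p.round(1),q.round(1),'r%.2f'%r,P[:2].round(1),Q[:2].round(1),'ang of line deg %.2f'%np.degrees(np.arctan2(*(Q-P)[[1,0]])))
o=(170,155)
L('plate inner',(415,184),(685,189),52,o)
L('plate/fence top-front edge',(230,121),(690,122),58,o)
L('fence back',(100,60),(690,71),58,o)
L('board bottom',(90,533),(685,548),18,o)
L('board right',(692,200),(690,540),18,o)
L('board left',(103,130),(85,530),18,o)
L('stud inner',(406,200),(432,500),52,o)
L('stud outer',(343,200),(362,505),52,o)
L('stop grip L',(155,60),(155,90),100,o)
o=(340,180)
L('sq heel left',(87,90),(100,275),12,o)
L('sq fence top',(90,80),(322,71),22,o)
L('sq hyp out',(325,105),(165,280),12,o)
L('sq hyp in',(280,105),(130,265),12,o)
# depth
for u,v in[(205,171),(206,170),(210,183),(230,171),(245,171),(290,190),(240,215),(270,230),(245,250)]:
    print(u,v,pt(f,u,v).round(1))
E
```

```text
plate inner [252.7 193.6] [306.5 190.7] r0.42 [537.4 129.3] [542.5 -59.5] ang of line deg -88.45
plate/fence top-front edge [215.6 177.5] [307.6 178.8] r0.13 [598.3 258.8] [583.8 -64.7] ang of line deg -92.56
fence back [189.6 166. ] [307.6 168.8] r0.53 [642.8 351. ] [619.8 -66. ] ang of line deg -93.15
board bottom [187.6 261.8] [306.6 264. ] r0.19 [307.8 363.1] [289.  -51.9] ang of line deg -92.60
board right [308.  194.6] [307.2 262.6] r0.10 [535.8 -66.3] [293.8 -54.2] ang of line deg 177.15
board left [190.9 180.6] [186.  260.6] r0.17 [599.9 354.5] [312.4 368.8] ang of line deg 177.15
stud inner [251.1 194.6] [256.8 254.5] r0.19 [534.2 135. ] [323.6 118.8] ang of line deg -175.58
stud outer [237.5 194.7] [242.2 255.6] r0.17 [535.3 182.8] [321.3 168.5] ang of line deg -176.19
stop grip L [200.3 166.5] [199.3 172.4] r0.12 [627.4 305.2] [606.7 308.5] ang of line deg 170.73
sq heel left [356.7 197.6] [359.  234.6] r0.21 [ 520.9 -240.2] [ 387.4 -240.7] ang of line deg -179.79
sq fence top [357.6 195. ] [404. 194.] r0.25 [ 528.3 -242.2] [ 527.  -406.8] ang of line deg -90.48
sq hyp out [404.1 200.1] [372.1 235.1] r0.22 [ 506.8 -408.1] [ 384.4 -286.3] ang of line deg 135.13
sq hyp in [395.4 200.4] [365.6 232.6] r0.09 [ 506.7 -377.1] [ 393.8 -264.3] ang of line deg 135.04
205 171 [611.7 289.3  97.6]
206 170 [613.7 285.  102.5]
210 183 [578.4 278.3  59.7]
230 171 [619.8 207.7  59.7]
245 171 [618.  154.7  60.3]
290 190 [548.1  -1.9  45.5]
240 215 [463.  175.   49.5]
270 230 [411.8  72.6  18.6]
245 250 [340.3 159.   50.4]
```

```bash
python3 - <<'E'
from h import *
a=np.radians(-2.75);ex=np.array([np.cos(a),np.sin(a)]);ey=np.array([-ex[1],ex[0]])
O=np.array([548.1,142.8])
B=lambda x,y,z:[*(O+x*ex+y*ey),z]
for n in('top0','side0'):
    f=load(n)
    P=[]
    for v in range(150,330):
        for u in range(150,330):
            if f['range_z'][v,u]<=0: continue
            X=pt(f,u,v)
            b=np.array([(X[:2]-O)@ex,(X[:2]-O)@ey,X[2]])
            if 88<b[2]<112 and 20<b[0]<110 and 60<b[1]<215: P.append(b)
    P=np.array(P); 
    if len(P):print(n,len(P),P.min(0).round(1),P.max(0).round(1),np.median(P,0).round(1))
    im=f['image'].copy()[...,::-1].copy()
    for c in[B(-250,-210,18),B(-250,215,18),B(85,-210,58),B(85,215,58),B(45,215,58),B(0,-205,52),B(0,0,52),B(22.5,22.5,52),B(22.5,22.5,52)]:
        u,v=proj(f,c)[0]; im=cv2.circle(im,(round(u*16),round(v*16)),16,(255,0,255),-1,shift=4)
    if n=='top0': cv2.imwrite('pics/o1.png',cv2.resize(im[155:275,170:320],None,fx=5,fy=5,interpolation=cv2.INTER_CUBIC))
    else: cv2.imwrite('pics/o2.png',cv2.resize(im[180:340,180:380],None,fx=3.6,fy=3.6,interpolation=cv2.INTER_CUBIC))
E
```

```text
top0 58 [ 50.9 139.7  88.7] [ 75.2 168.6 108.6] [ 62.8 152.3  99.6]
side0 112 [ 51.3 136.6  88.4] [ 77.1 166.4 106.2] [ 62.4 156.2  99.8]
```

View pics/o1.png

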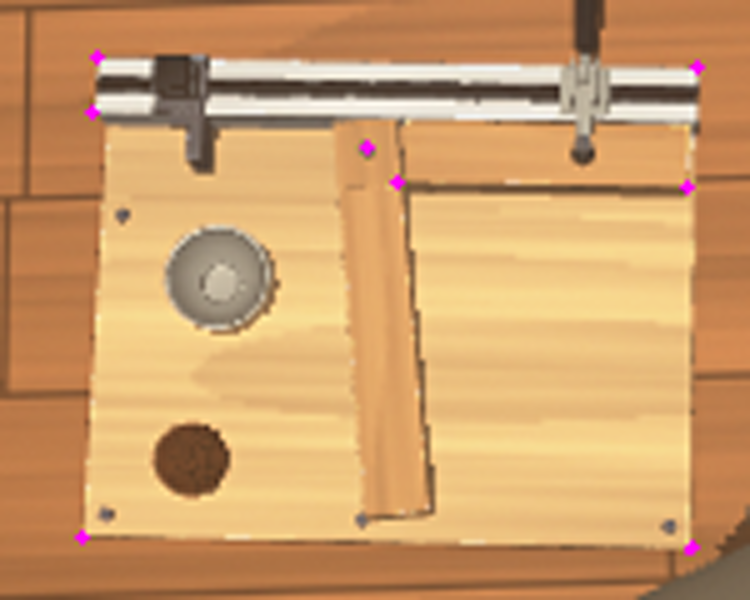

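View pics/o2.png

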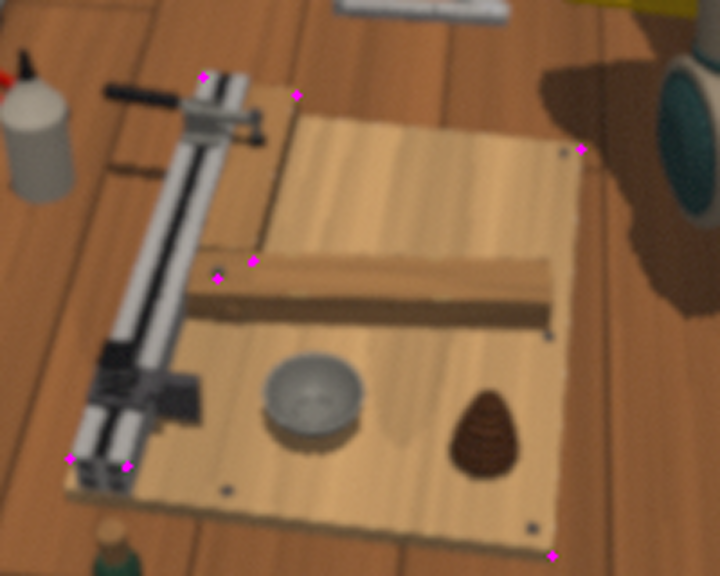

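Call:
{"api": "play_rows", "payload": {
  "commands": [
    [0, 0, 0, 0, 0, -0.207, -1],
    [0, 0, 0, 0, 0, -0.207, -1],
    [0, 0, 0, 0, 0, -0.207, -1],
    [0, 0, 0, 0, 0, -0.207, -1],
    [0, 0, 0, 0, 0, -0.207, -1],
    [0, 0, 0, 0, 0, -0.207, -1],
    [0, 0, 0, 0, 0, -0.207, -1],
    [0, 0, 0, 0, 0, -0.207, -1],
    [0, 0, 0, 0, 0, -0.207, -1],
    [0, 0, 0, 0, 0, -0.207, -1]
  ]
}}

```text
clock: 0.93
tcp_pos: [243.2, -520.7, 244.8]
tool_rot: [[0.045, 0.999, -0.0], [0.999, -0.045, 0.001], [0.001, -0.0, -1.0]]
ft_force: [0.3, -0.1, -0.2]
finger_gap: 1.003
```

Call:
{"api": "play_rows", "payload": {
  "commands": [
    [0.4, 0.15, 0, 0, 0, 0, -1],
    [0.7, 0.3, 0, 0, 0, 0, -1],
    [0.7, 0.3, 0, 0, 0, 0, -1],
    [0.7, 0.3, 0, 0, 0, 0, -1],
    [0.7, 0.3, 0, 0, 0, 0, -1],
    [0.7, 0.3, 0, 0, 0, 0, -1],
    [0.7, 0.3, 0, 0, 0, 0, -1],
    [0.7, 0.3, 0, 0, 0, 0, -1],
    [0.7, 0.3, 0, 0, 0, 0, -1],
    [0.7, 0.3, 0, 0, 0, 0, -1],
    [0.7, 0.3, 0, 0, 0, 0, -1],
    [0.7, 0.3, 0, 0, 0, 0, -1]
  ]
}}

```text
clock: 1.93
tcp_pos: [397.1, -201.8, 245.1]
tool_rot: [[0.052, 0.999, -0.0], [0.999, -0.052, 0.001], [0.001, -0.0, -1.0]]
ft_force: [1.9, -0.6, 0.3]
finger_gap: 1.002
```

Call:
{"api": "play_rows", "payload": {
  "commands": [
    [0.7, 0.3, 0, 0, 0, 0, -1],
    [0.7, 0.3, 0, 0, 0, 0, -1],
    [0.7, 0.3, 0, 0, 0, 0, -1],
    [0.7, 0.3, 0, 0, 0, 0, -1],
    [0.7, 0.3, 0, 0, 0, 0, -1],
    [0.7, 0.3, 0, 0, 0, 0, -1],
    [0.7, 0.3, 0, 0, 0, 0, -1],
    [0.7, 0.3, 0, 0, 0, 0, -1],
    [0.7, 0.3, 0, 0, 0, 0, -1],
    [0.7, 0.3, 0, 0, 0, 0, -1],
    [0.5, 0.2, 0, 0, 0, 0, -1],
    [0, 0, 0, 0, 0, 0, -1]
  ]
}}

```text
clock: 2.93
tcp_pos: [540.7, 93.2, 244.8]
tool_rot: [[0.048, 0.999, 0.0], [0.999, -0.048, 0.003], [0.003, -0.0, -1.0]]
ft_force: [-0.4, -0.2, -0.1]
finger_gap: 0.997
```

```bash
cat >> h.py <<'E'
a_=np.radians(-2.75);ex=np.array([np.cos(a_),np.sin(a_)]);ey=np.array([-ex[1],ex[0]]);O=np.array([548.1,142.8])
def W(x,y,z): return np.array([*(O+x*ex+y*ey),z])
def goto(T,yawx):
    s=robot.observe();R=s['tool_rot'];d=np.array(T)-s['tcp_pos']
    yaw=np.degrees(np.arctan2(R[1,0],R[0,0]))
    print('t',s['clock'],'tcp',s['tcp_pos'].round(1),'yaw %.2f'%yaw,'tilt',R[:2,2].round(4),'F',s['ft_force'].round(1),'gap %.3f'%s['finger_gap'],'q6 %.2f'%s['joint_positions'][5])
    b=s['tcp_pos'][:2]-O; print('board',(b@ex).round(1),(b@ey).round(1),'tool units',(R.T@d/40).round(3),'turn tool z',-(yawx-yaw)/30)
E
python3 - <<'E'
from h import *
goto(W(63,154,89),87.25)
E
```

```text
t 2.9333 tcp [540.7  93.2 244.8] yaw 87.23 tilt [0.0001 0.0027] F [-0.4 -0.2 -0.1] gap 0.997 q6 0.09
board -5.0 -49.9 tool units [5.089 1.698 3.907] turn tool z -0.000567152708747661
```

Call:
{"api": "play_rows", "payload": {
  "commands": [
    [0.6, 0.2, 0, 0, 0, 0, -1],
    [0.6, 0.2, 0, 0, 0, 0, -1],
    [0.6, 0.2, 0, 0, 0, 0, -1],
    [0.6, 0.2, 0.2, 0, 0, 0, -1],
    [0.6, 0.2, 0.4, 0, 0, 0, -1],
    [0.6, 0.2, 0.4, 0, 0, 0, -1],
    [0.6, 0.2, 0.4, 0, 0, 0, -1],
    [0.6, 0.2, 0.4, 0, 0, 0, -1],
    [0.29, 0.1, 0.3, 0, 0, 0, -1],
    [0, 0, 0.3, 0, 0, 0, -1],
    [0, 0, 0, 0, 0, 0, -1],
    [0, 0, 0, 0, 0, 0, -1]
  ]
}}

```text
clock: 3.93
tcp_pos: [617.2, 287.2, 148.6]
tool_rot: [[0.051, 0.999, -0.003], [0.999, -0.051, -0.002], [-0.002, -0.002, -1.0]]
ft_force: [0.3, -0.1, 0.6]
finger_gap: 1.0
```

```bash
python3 - <<'E'
from h import *
goto(W(63,154,89),87.25)
f=grab('side','s1');g=grab('top','t1')
a=f['image'][...,::-1][180:330,150:350];b=g['image'][...,::-1][130:280,160:360]
cv2.imwrite('pics/v1.png',cv2.resize(np.vstack([a,b]),None,fx=2,fy=2,interpolation=cv2.INTER_CUBIC))
E
```

```text
t 3.9333 tcp [617.2 287.2 148.6] yaw 87.08 tilt [-0.0025 -0.002 ] F [ 0.3 -0.1  0.6] gap 1.000 q6 0.39
board 62.1 147.5 tool units [0.166 0.027 1.489] turn tool z -0.005812158067731824
```

View pics/v1.png

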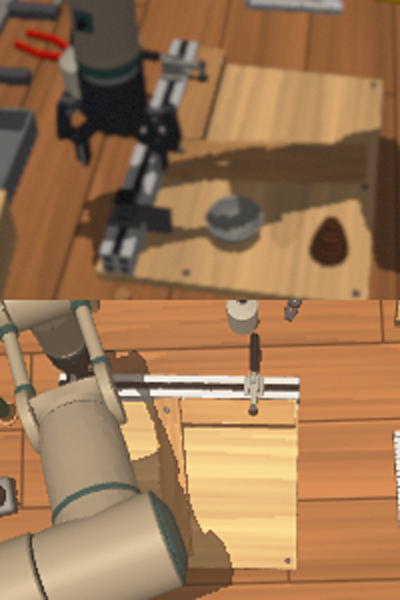

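Call:
{"api": "play_rows", "payload": {
  "commands": [
    [0.15, 0.03, 0.2, 0, 0, 0, -1],
    [0, 0, 0.25, 0, 0, 0, -1],
    [0, 0, 0.25, 0, 0, 0, -1],
    [0, 0, 0.25, 0, 0, 0, -1],
    [0, 0, 0.25, 0, 0, 0, -1],
    [0, 0, 0.25, 0, 0, 0, -1],
    [0, 0, 0, 0, 0, 0, -1]
  ]
}}

```text
clock: 4.62
tcp_pos: [618.1, 294.0, 88.0]
tool_rot: [[0.05, 0.999, -0.005], [0.999, -0.05, -0.002], [-0.002, -0.005, -1.0]]
ft_force: [-1.2, -0.2, 0.3]
finger_gap: 1.001
```

Call:
{"api": "play_rows", "payload": {
  "commands": [
    [0, 0, 0, 0, 0, 0, 1],
    [0, 0, 0, 0, 0, 0, 1],
    [0, 0, 0, 0, 0, 0, 1],
    [0, 0, 0, 0, 0, 0, 1],
    [0, 0, 0, 0, 0, 0, 1],
    [0, 0, 0, 0, 0, 0, 1],
    [0, 0, 0, 0, 0, 0, 1],
    [0, 0, 0, 0, 0, 0, 1]
  ],
  "squeeze": 25
}}

```text
clock: 5.28
tcp_pos: [620.2, 294.8, 92.0]
tool_rot: [[0.05, 0.999, 0.001], [0.999, -0.05, 0.0], [0.0, 0.001, -1.0]]
ft_force: [0.7, -0.3, 2.9]
finger_gap: 0.276
```

Call:
{"api": "play_rows", "payload": {
  "commands": [
    [-0.1, 0, 0, 0, 0, 0, 1],
    [-0.2, 0, 0, 0, 0, 0, 1],
    [-0.2, 0, 0, 0, 0, 0, 1],
    [-0.2, 0, 0, 0, 0, 0, 1],
    [-0.2, 0, 0, 0, 0, 0, 1],
    [-0.2, 0, 0, 0, 0, 0, 1]
  ],
  "squeeze": 30
}}

```text
clock: 5.78
tcp_pos: [618.1, 250.1, 92.0]
tool_rot: [[0.05, 0.999, 0.002], [0.999, -0.05, 0.001], [0.001, 0.001, -1.0]]
ft_force: [-0.2, 3.7, 4.3]
finger_gap: 0.275
```

```bash
python3 - <<'E'
from h import *
goto(W(63,60,92),87.25)
f=grab('side','s2')
cv2.imwrite('pics/v2.png',cv2.resize(f['image'][...,::-1][190:330,170:340],None,fx=4,fy=4,interpolation=cv2.INTER_CUBIC))
E
```

```text
t 5.7833 tcp [618.1 250.1  92. ] yaw 87.11 tilt [0.0015 0.0008] F [-0.2  3.7  4.3] gap 0.275 q6 0.33
board 64.7 110.5 tool units [-1.263 -0.04  -0.002] turn tool z -0.004818980124038793
```

View pics/v2.png

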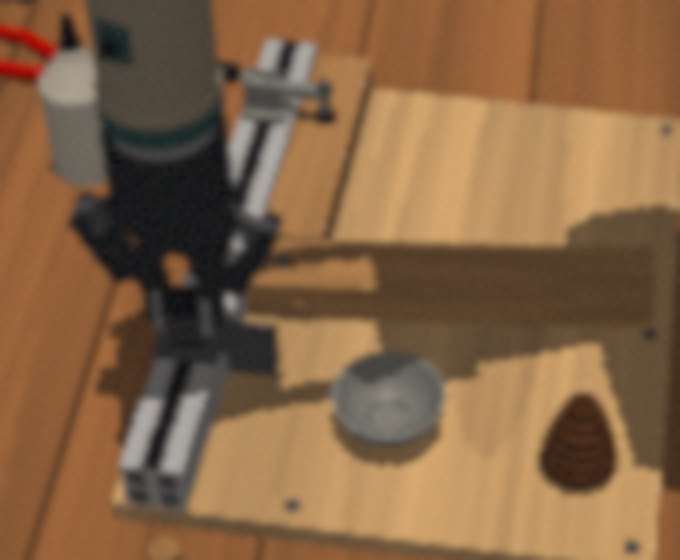

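Stop is moving with the gripper (force 3.7 N). Continue in small steps.

Call:
{"api": "play_rows", "payload": {
  "commands": [
    [-0.15, 0, 0, 0, 0, 0, 1],
    [-0.15, 0, 0, 0, 0, 0, 1],
    [-0.15, 0, 0, 0, 0, 0, 1],
    [-0.15, 0, 0, 0, 0, 0, 1],
    [-0.1, 0, 0, 0, 0, 0, 1],
    [-0.1, 0, 0, 0, 0, 0, 1]
  ]
}}

```text
clock: 6.33
tcp_pos: [616.5, 218.1, 92.0]
tool_rot: [[0.051, 0.999, 0.002], [0.999, -0.051, 0.001], [0.001, 0.001, -1.0]]
ft_force: [1.3, 3.2, 4.8]
finger_gap: 0.272
```

Call:
{"api": "play_rows", "payload": {
  "commands": [
    [-0.1, 0, 0, 0, 0, 0, 1],
    [-0.05, 0, 0, 0, 0, 0, 1],
    [0, 0, 0, 0, 0, 0, 1]
  ]
}}

```text
clock: 6.58
tcp_pos: [616.2, 211.6, 92.0]
tool_rot: [[0.051, 0.999, 0.001], [0.999, -0.051, -0.0], [-0.0, 0.002, -1.0]]
ft_force: [1.0, 0.7, 5.4]
finger_gap: 0.273
```

Call:
{"api": "play_rows", "payload": {
  "commands": [
    [-0.05, 0, 0, 0, 0, 0, 1],
    [-0.05, 0, 0, 0, 0, 0, 1],
    [-0.05, 0, 0, 0, 0, 0, 1]
  ]
}}

```text
clock: 6.83
tcp_pos: [615.9, 206.4, 92.0]
tool_rot: [[0.051, 0.999, 0.002], [0.999, -0.051, 0.001], [0.001, 0.002, -1.0]]
ft_force: [0.5, 2.5, 5.3]
finger_gap: 0.275
```

Call:
{"api": "play_rows", "payload": {
  "commands": [
    [-0.05, 0, 0, 0, 0, 0, 1],
    [-0.05, 0, 0, 0, 0, 0, 1]
  ]
}}

```text
clock: 7.0
tcp_pos: [615.8, 203.2, 92.0]
tool_rot: [[0.051, 0.999, 0.002], [0.999, -0.051, 0.003], [0.003, 0.002, -1.0]]
ft_force: [0.7, 9.0, 4.7]
finger_gap: 0.272
```

Call:
{"api": "play_rows", "payload": {
  "commands": [
    [-0.05, 0, 0, 0, 0, 0, 1],
    [-0.05, 0, 0, 0, 0, 0, 1]
  ]
}}

```text
clock: 7.17
tcp_pos: [615.8, 203.1, 92.1]
tool_rot: [[0.053, 0.999, 0.003], [0.999, -0.053, 0.01], [0.01, 0.002, -1.0]]
ft_force: [0.7, 18.7, 2.4]
finger_gap: 0.273
```

Call:
{"api": "play_rows", "payload": {
  "commands": [
    [0, 0, 0, 0, 0, 0, -1],
    [0, 0, 0, 0, 0, 0, -1],
    [0, 0, 0, 0, 0, 0, -1],
    [0, 0, 0, 0, 0, 0, -1],
    [0, 0, 0, 0, 0, 0, -1],
    [0, 0, 0, 0, 0, 0, -1],
    [0, 0, -0.3, 0, 0, 0, -1],
    [0, 0, -0.5, 0, 0, 0, -1],
    [0, 0, -0.7, 0, 0, 0, -1],
    [0, 0, -0.7, 0, 0, 0, -1],
    [0, 0, -0.7, 0, 0, 0, -1],
    [0, 0, -0.7, 0, 0, 0, -1]
  ]
}}

```text
clock: 8.17
tcp_pos: [614.8, 198.6, 236.5]
tool_rot: [[0.05, 0.999, -0.0], [0.999, -0.05, -0.0], [-0.0, -0.0, -1.0]]
ft_force: [0.3, 0.4, 0.1]
finger_gap: 0.996
```

```bash
python3 - <<'E'
from h import *
goto(np.array([441,-327.5,120]),135)
f=grab('side','s3');g=grab('top','t3')
cv2.imwrite('pics/v3.png',cv2.resize(f['image'][...,::-1][190:330,170:340],None,fx=4,fy=4,interpolation=cv2.INTER_CUBIC))
cv2.imwrite('pics/v3t.png',cv2.resize(g['image'][...,::-1][150:330,170:440],None,fx=2.9,fy=2.9,interpolation=cv2.INTER_CUBIC))
E
```

```text
t 8.1667 tcp [614.8 198.6 236.5] yaw 87.12 tilt [-0.0002 -0.0004] F [0.3 0.4 0.1] gap 0.996 q6 0.26
board 63.9 58.9 tool units [-13.352  -3.677   2.919] turn tool z -1.5960133561293177
```

View pics/v3.png

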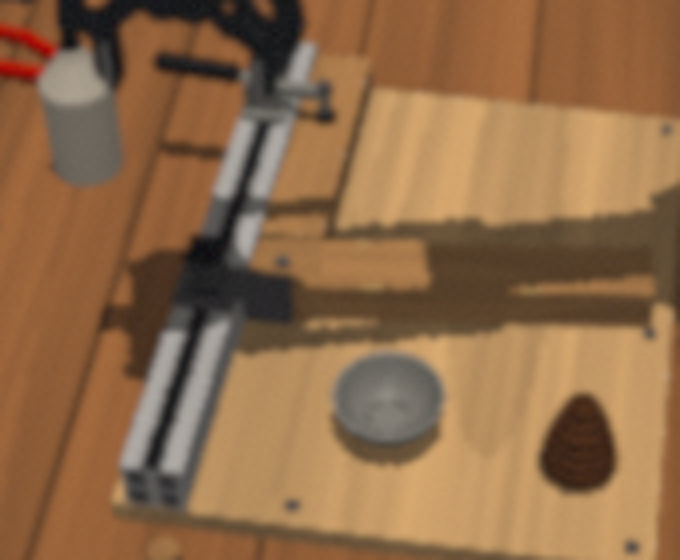

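View pics/v3t.png

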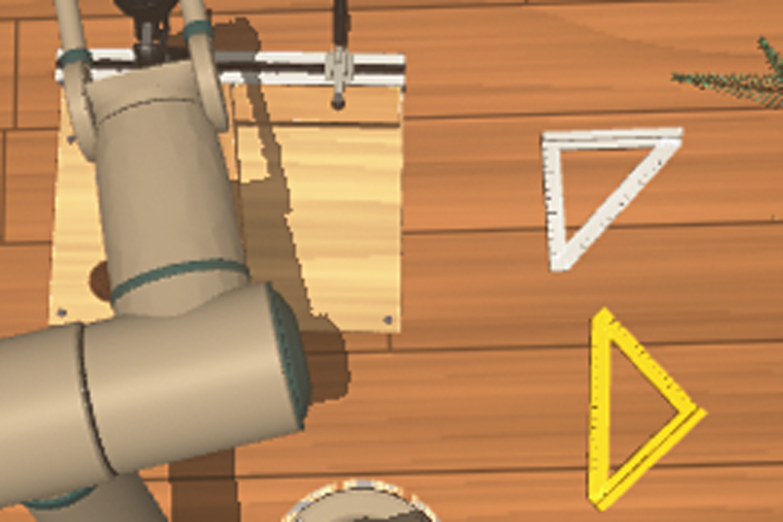

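```bash
python3 - <<'E'
from h import *
f=load('t3')
C=lambda x,y:((x+.5)/2.9-.5+170,(y+.5)/2.9-.5+150)
def L(name,a,b,z,**k):
    p,q,r=edge(f,C(*a),C(*b),**k)
    P=onz(f,*p,z);Q=onz(f,*q,z);print(name,p.round(1),q.round(1),'r%.2f'%r,P[:2].round(1),Q[:2].round(1),'deg %.2f'%np.degrees(np.arctan2(*(Q-P)[[1,0]])))
L('blade out',(543,140),(551,268),12,half=2)
L('fence lip outer',(545,132),(682,128),22,half=2)
L('hyp out',(683,146),(568,268),12,half=2)
L('hyp in',(652,146),(567,238),12,half=2)
im=f['image'];x0,y0=345,185
cv2.imwrite('pics/v4.png',cv2.resize(im[...,::-1][185:255,345:425],None,fx=8,fy=8,interpolation=cv2.INTER_NEAREST))
E
```

```text
blade out [356.6 198. ] [359.7 242.1] r0.18 [ 519.6 -239.6] [ 361.  -241.3] deg -179.38
fence lip outer [357.6 195. ] [404.8 193.4] r0.07 [ 528.2 -242.2] [ 529.3 -409.9] deg -89.66
hyp out [404.7 199.6] [365.7 242.2] r0.08 [ 508.7 -410.5] [ 359.9 -262.4] deg 135.15
hyp in [395.2 200.7] [365.9 232.4] r0.01 [ 505.7 -376.5] [ 394.5 -265.4] deg 135.02
```

View pics/v4.png

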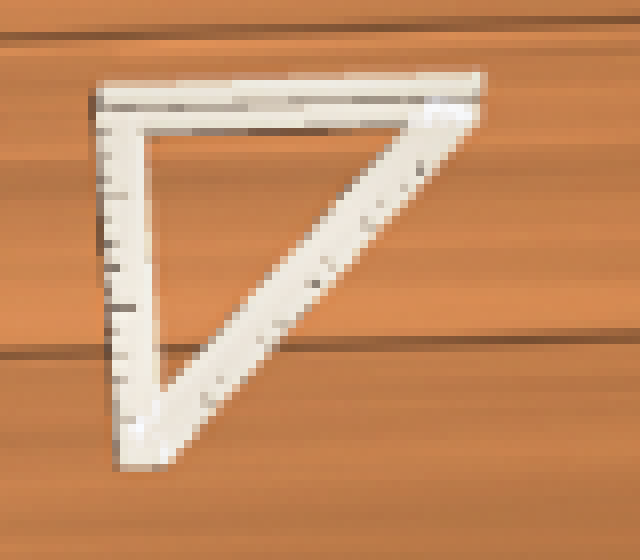

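Call:
{"api": "play_rows", "payload": {
  "commands": [
    [-0.7, -0.2, 0, 0, 0, 0, -1],
    [-0.7, -0.2, 0, 0, 0, 0, -1],
    [-0.7, -0.2, 0, 0, 0, 0, -1],
    [-0.7, -0.2, 0, 0, 0, 0, -1],
    [-0.7, -0.2, 0, 0, 0, 0, -1],
    [-0.7, -0.2, 0, 0, 0, 0, -1],
    [-0.7, -0.2, 0, 0, 0, 0, -1],
    [-0.7, -0.2, 0, 0, 0, 0, -1],
    [-0.7, -0.2, 0, 0, 0, 0, -1],
    [-0.7, -0.2, 0, 0, 0, 0, -1],
    [-0.7, -0.2, 0, 0, 0, 0, -1],
    [-0.7, -0.2, 0, 0, 0, 0, -1]
  ]
}}

```text
clock: 9.27
tcp_pos: [501.1, -133.1, 234.7]
tool_rot: [[0.05, 0.999, -0.001], [0.999, -0.05, 0.0], [0.0, -0.001, -1.0]]
ft_force: [0.8, 0.6, 0.2]
finger_gap: 1.005
```

Call:
{"api": "play_rows", "payload": {
  "commands": [
    [-0.7, -0.2, 0, 0, 0, 0, -1],
    [-0.7, -0.2, 0, 0, 0, 0, -1],
    [-0.7, -0.2, 0, 0, 0, 0, -1],
    [-0.7, -0.2, 0, 0, 0, 0, -1],
    [-0.7, -0.2, 0, 0, 0, 0, -1],
    [-0.7, -0.2, 0, 0, 0, 0, -1],
    [-0.4, -0.2, 0, 0, 0, 0, -1],
    [0, 0, 0, 0, 0, 0, -1]
  ]
}}

```text
clock: 9.93
tcp_pos: [435.3, -316.1, 234.4]
tool_rot: [[0.054, 0.999, -0.002], [0.999, -0.054, -0.001], [-0.001, -0.002, -1.0]]
ft_force: [0.4, 0.6, -0.9]
finger_gap: 0.999
```

Call:
{"api": "play_rows", "payload": {
  "commands": [
    [0, 0, 0, 0, 0, -0.2, -1],
    [0, 0, 0, 0, 0, -0.2, -1],
    [0, 0, 0.2, 0, 0, -0.2, -1],
    [0, 0, 0.4, 0, 0, -0.2, -1],
    [0, 0, 0.4, 0, 0, -0.2, -1],
    [0, 0, 0.4, 0, 0, -0.2, -1],
    [0, 0, 0.4, 0, 0, -0.2, -1],
    [0, 0, 0.4, 0, 0, -0.2, -1],
    [0, 0, 0.3, 0, 0, 0, -1],
    [0, 0, 0, 0, 0, 0, -1]
  ]
}}

```text
clock: 10.77
tcp_pos: [435.6, -310.5, 132.4]
tool_rot: [[-0.709, 0.705, -0.005], [0.705, 0.709, 0.005], [0.007, 0.0, -1.0]]
ft_force: [-0.5, 0.8, -0.7]
finger_gap: 0.999
```

```bash
python3 - <<'E'
from h import *
goto(np.array([441,-327.5,17]),135)
E
```

```text
t 10.7667 tcp [ 435.6 -310.5  132.4] yaw 135.15 tilt [-0.0046  0.0048] F [-0.5  0.8 -0.7] gap 0.999 q6 -1.54
board -90.6 -458.2 tool units [-0.414 -0.207  2.882] turn tool z 0.0049006008132835175
```

Call:
{"api": "play_rows", "payload": {
  "commands": [
    [-0.2, -0.1, 0.2, 0, 0, 0, -1],
    [-0.21, -0.1, 0.4, 0, 0, 0, -1],
    [0, 0, 0.4, 0, 0, 0, -1],
    [0, 0, 0.4, 0, 0, 0, -1],
    [0, 0, 0.4, 0, 0, 0, -1],
    [0, 0, 0.2, 0, 0, 0, -1],
    [0, 0, 0, 0, 0, 0, -1],
    [0, 0, 0, 0, 0, 0, -1]
  ]
}}

```text
clock: 11.43
tcp_pos: [443.5, -330.5, 55.5]
tool_rot: [[-0.709, 0.706, 0.0], [0.706, 0.709, -0.0], [-0.0, -0.0, -1.0]]
ft_force: [0.0, -0.1, 0.7]
finger_gap: 1.003
```

```bash
python3 - <<'E'
from h import *
goto(np.array([441,-327.5,16]),135.1)
f=grab('side','s4');g=grab('top','t4')
cv2.imwrite('pics/v5.png',cv2.resize(np.hstack([f['image'][...,::-1][110:220,230:370],g['image'][...,::-1][170:280,330:470]]),None,fx=2.8,fy=2.8,interpolation=cv2.INTER_CUBIC))
E
```

```text
t 11.4333 tcp [ 443.5 -330.5   55.5] yaw 135.12 tilt [ 0.0003 -0.0003] F [ 0.  -0.1  0.7] gap 1.003 q6 -1.55
board -81.8 -477.8 tool units [0.098 0.009 0.988] turn tool z 0.0006496283057903913
```

View pics/v5.png

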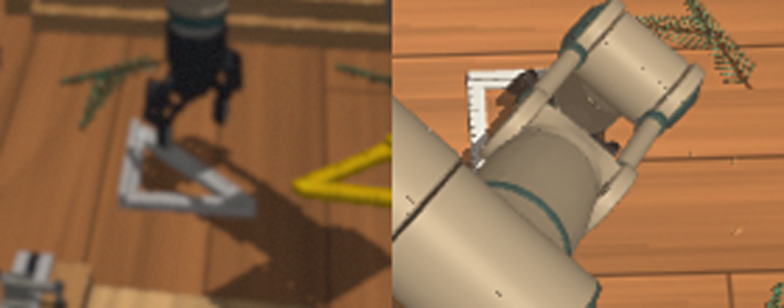

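Inner finger is over the open middle, the outer one outside the sloping bar. Descend.

Call:
{"api": "play_rows", "payload": {
  "commands": [
    [0.1, 0, 0.2, 0, 0, 0, -1],
    [0, 0, 0.3, 0, 0, 0, -1],
    [0, 0, 0.25, 0, 0, 0, -1],
    [0, 0, 0.15, 0, 0, 0, -1],
    [0, 0, 0.07, 0, 0, 0, -1],
    [0, 0, 0, 0, 0, 0, -1],
    [0, 0, 0, 0, 0, 0, -1]
  ]
}}

```text
clock: 12.12
tcp_pos: [440.4, -327.4, 16.5]
tool_rot: [[-0.709, 0.706, 0.0], [0.706, 0.709, -0.0], [-0.0, -0.0, -1.0]]
ft_force: [-0.5, 0.6, 0.3]
finger_gap: 1.002
```

Call:
{"api": "play_rows", "payload": {
  "commands": [
    [0, 0, 0, 0, 0, 0, 1],
    [0, 0, 0, 0, 0, 0, 1],
    [0, 0, 0, 0, 0, 0, 1],
    [0, 0, 0, 0, 0, 0, 1],
    [0, 0, 0, 0, 0, 0, 1],
    [0, 0, 0, 0, 0, 0, 1],
    [0, 0, 0, 0, 0, 0, 1],
    [0, 0, 0, 0, 0, 0, 1],
    [0, 0, 0, 0, 0, 0, 1]
  ],
  "squeeze": 60
}}

```text
clock: 12.87
tcp_pos: [440.4, -327.4, 17.0]
tool_rot: [[-0.709, 0.706, 0.0], [0.706, 0.709, -0.0], [-0.001, -0.0, -1.0]]
ft_force: [-0.3, 0.0, 6.0]
finger_gap: 0.234
```

Call:
{"api": "play_rows", "payload": {
  "commands": [
    [0, 0, -0.1, 0, 0, 0, 1],
    [0, 0, -0.3, 0, 0, 0, 1],
    [0, 0, -0.5, 0, 0, 0, 1],
    [0, 0, -0.6, 0, 0, 0, 1],
    [0, 0, -0.6, 0, 0, 0, 1],
    [0, 0, -0.6, 0, 0, 0, 1],
    [0, 0, 0, 0, 0, 0, 1],
    [0, 0, 0, 0, 0, 0, 1]
  ]
}}

```text
clock: 13.53
tcp_pos: [440.6, -327.7, 125.0]
tool_rot: [[-0.709, 0.705, 0.001], [0.705, 0.709, -0.002], [-0.002, -0.0, -1.0]]
ft_force: [-0.6, -0.9, -3.2]
finger_gap: 0.229
```

```bash
python3 - <<'E'
from h import *
goto(W(-95,-140,90),132.25)
f=grab('side','s5');g=grab('top','t5')
cv2.imwrite('pics/v6.png',cv2.resize(np.hstack([f['image'][...,::-1][90:220,220:360],g['image'][...,::-1][150:280,320:460]]),None,fx=2.8,fy=2.8,interpolation=cv2.INTER_CUBIC))
E
```

```text
t 13.5333 tcp [ 440.6 -327.7  125. ] yaw 135.13 tilt [ 0.0014 -0.0016] F [-0.6 -0.9 -3.2] gap 0.229 q6 -1.55
board -84.8 -475.1 tool units [5.81  6.044 0.863] turn tool z 0.09601997662461864
```

View pics/v6.png

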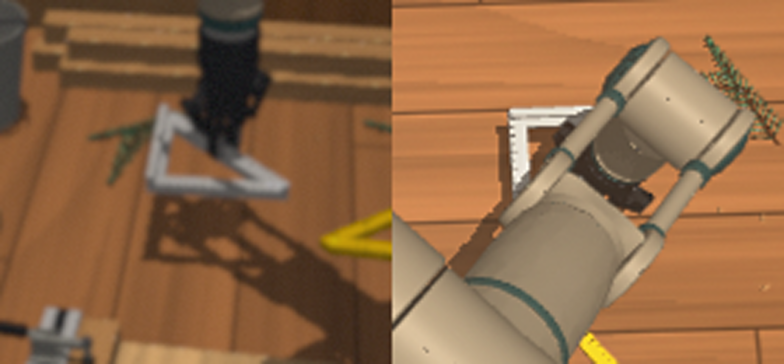

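```bash
python3 - <<'E'
from h import *
f=load('s5')
c=f['image'][...,::-1][115:170,265:330]
cv2.imwrite('pics/v7.png',cv2.resize(c,None,fx=9,fy=9,interpolation=cv2.INTER_NEAREST))
m=(f['image'].min(2)>150)&(f['image'].max(2).astype(int)-f['image'].min(2)<25)
P=[];
for v in range(115,170):
    for u in range(265,330):
        if m[v,u] and f['range_z'][v,u]>0:
            X=pt(f,u,v)
            if 90<X[2]<150:P.append(X)
P=np.array(P);A=np.c_[P[:,:2]-[440,-327],np.ones(len(P))]
s=np.linalg.lstsq(A,P[:,2],rcond=None)[0];print(len(P),s,P.min(0),P.max(0), np.std(P[:,2]-A@s))
E
```

```text
43 [1.84282885e-02 4.22939411e-02 1.21413183e+02] [ 368.04969914 -401.44998244  116.77416969] [ 516.12717185 -246.54829835  125.18271535] 1.5504018966549538
```

View pics/v7.png

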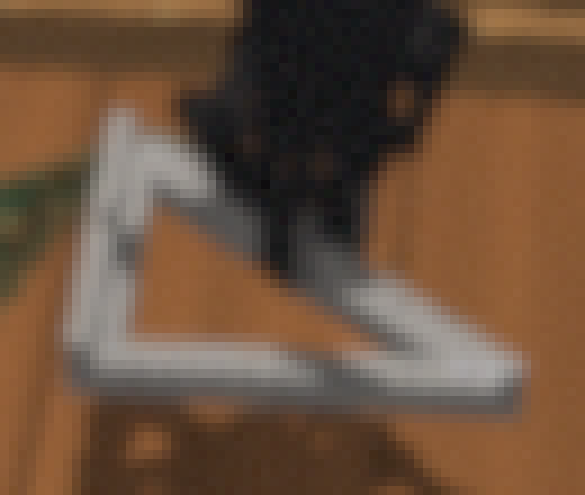

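Call:
{"api": "play_rows", "payload": {
  "commands": [
    [0.3, 0.31, 0, 0, 0, 0, 1],
    [0.4, 0.41, 0, 0, 0, 0, 1],
    [0.4, 0.41, 0, 0, 0, 0, 1],
    [0.4, 0.41, 0, 0, 0, 0, 1],
    [0.4, 0.41, 0, 0, 0, 0, 1],
    [0.4, 0.41, 0, 0, 0, 0, 1],
    [0.4, 0.41, 0, 0, 0, 0, 1],
    [0.4, 0.41, 0, 0, 0, 0, 1],
    [0.4, 0.41, 0, 0, 0, 0, 1],
    [0.4, 0.41, 0, 0, 0, 0, 1],
    [0.4, 0.41, 0, 0, 0, 0, 1],
    [0.4, 0.41, 0, 0, 0, 0, 1]
  ]
}}

```text
clock: 14.63
tcp_pos: [441.2, -56.0, 122.9]
tool_rot: [[-0.709, 0.706, -0.004], [0.706, 0.709, 0.001], [0.004, -0.002, -1.0]]
ft_force: [0.4, -0.2, -2.0]
finger_gap: 0.233
```

Call:
{"api": "play_rows", "payload": {
  "commands": [
    [0.4, 0.41, 0, 0, 0, 0.05, 1],
    [0.4, 0.41, 0, 0, 0, 0.046, 1],
    [0.25, 0.27, 0, 0, 0, 0, 1],
    [0.1, 0.1, 0, 0, 0, 0, 1],
    [0, 0, 0, 0, 0, 0, 1],
    [0, 0, 0, 0, 0, 0, 1]
  ]
}}

```text
clock: 15.13
tcp_pos: [444.9, 8.1, 123.7]
tool_rot: [[-0.673, 0.739, -0.002], [0.739, 0.673, -0.0], [0.001, -0.002, -1.0]]
ft_force: [0.2, 0.1, -2.8]
finger_gap: 0.233
```

```bash
python3 - <<'E'
from h import *
goto(W(-97,-140,60),132.25)
f=grab('side','s6');g=grab('top','t6')
cv2.imwrite('pics/v8.png',cv2.resize(np.hstack([f['image'][...,::-1][140:330,200:370],g['image'][...,::-1][130:320,180:350]]),None,fx=2.3,fy=2.3,interpolation=cv2.INTER_CUBIC))
E
```

```text
t 15.1333 tcp [444.9   8.1 123.7] yaw 132.31 tilt [-0.002  -0.0004] F [ 0.2  0.1 -2.8] gap 0.233 q6 -0.88
board -96.6 -139.5 tool units [-0.003 -0.012  1.592] turn tool z 0.0020495613319875855
```

View pics/v8.png

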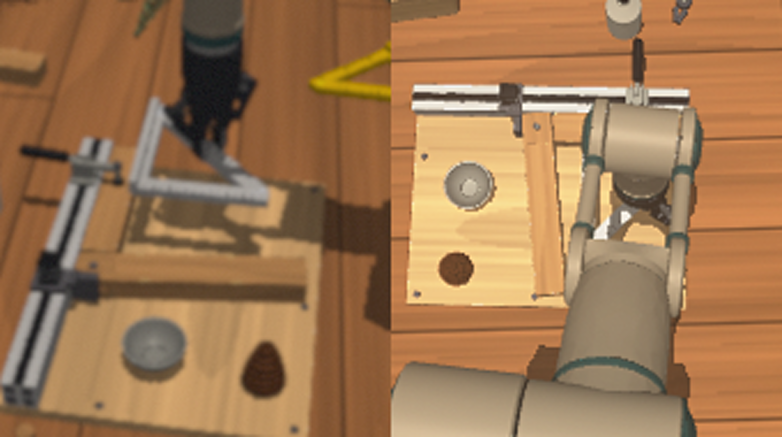

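Call:
{"api": "play_rows", "payload": {
  "commands": [
    [0, 0, 0.2, 0, 0, 0, 1],
    [0, 0, 0.35, 0, 0, 0, 1],
    [0, 0, 0.35, 0, 0, 0, 1],
    [0, 0, 0.35, 0, 0, 0, 1],
    [0, 0, 0.35, 0, 0, 0, 1],
    [0, 0, 0.25, 0, 0, 0, 1],
    [0, 0, 0.15, 0, 0, 0, 1],
    [0, 0, 0.05, 0, 0, 0, 1],
    [0, 0, 0.05, 0, 0, 0, 1],
    [0, 0, 0, 0, 0, 0, 1],
    [0, 0, 0, 0, 0, 0, 1]
  ]
}}

```text
clock: 16.15
tcp_pos: [446.1, 7.9, 40.8]
tool_rot: [[-0.672, 0.74, 0.001], [0.74, 0.672, -0.0], [-0.001, 0.001, -1.0]]
ft_force: [-0.2, 1.1, -2.3]
finger_gap: 0.236
```

Call:
{"api": "play_rows", "payload": {
  "commands": [
    [0, 0, 0.04, 0, 0, 0, 1],
    [0, 0, 0.04, 0, 0, 0, 1],
    [0, 0, 0, 0, 0, 0, 1]
  ]
}}

```text
clock: 16.4
tcp_pos: [445.7, 8.1, 37.3]
tool_rot: [[-0.672, 0.74, 0.0], [0.74, 0.672, -0.0], [-0.0, 0.0, -1.0]]
ft_force: [-0.5, 0.7, -2.4]
finger_gap: 0.233
```

Call:
{"api": "play_rows", "payload": {
  "commands": [
    [0, 0, 0.03, 0, 0, 0, 1],
    [0, 0, 0.03, 0, 0, 0, 1],
    [0, 0, 0, 0, 0, 0, 1]
  ]
}}

```text
clock: 16.65
tcp_pos: [445.8, 8.1, 35.0]
tool_rot: [[-0.672, 0.74, 0.0], [0.74, 0.672, -0.0], [-0.0, 0.0, -1.0]]
ft_force: [-0.7, -0.5, -0.7]
finger_gap: 0.236
```

Call:
{"api": "play_rows", "payload": {
  "commands": [
    [0, 0, 0.03, 0, 0, 0, 1],
    [0, 0, 0, 0, 0, 0, 1]
  ]
}}

```text
clock: 16.82
tcp_pos: [445.9, 8.1, 34.9]
tool_rot: [[-0.672, 0.74, 0.001], [0.74, 0.672, -0.0], [-0.001, 0.0, -1.0]]
ft_force: [-2.3, 0.2, 11.7]
finger_gap: 0.237
```

Call:
{"api": "play_rows", "payload": {
  "commands": [
    [-0.035, 0.035, -0.02, 0, 0, 0, 1],
    [-0.035, 0.035, 0, 0, 0, 0, 1],
    [-0.035, 0.035, 0, 0, 0, 0, 1],
    [0, 0, 0, 0, 0, 0, 1]
  ]
}}

```text
clock: 17.15
tcp_pos: [448.9, 8.0, 34.9]
tool_rot: [[-0.673, 0.74, -0.006], [0.74, 0.673, 0.0], [0.004, -0.004, -1.0]]
ft_force: [-8.5, -0.1, 13.1]
finger_gap: 0.238
```

Call:
{"api": "play_rows", "payload": {
  "commands": [
    [-0.035, 0.035, 0, 0, 0, 0, 1],
    [0, 0, 0, 0, 0, 0, 1]
  ]
}}

```text
clock: 17.32
tcp_pos: [449.3, 8.0, 34.9]
tool_rot: [[-0.673, 0.74, -0.009], [0.74, 0.673, 0.0], [0.006, -0.006, -1.0]]
ft_force: [-10.5, -1.1, 16.3]
finger_gap: 0.234
```

Call:
{"api": "play_rows", "payload": {
  "commands": [
    [-0.02, 0.02, 0, 0, 0, 0, 1],
    [0, 0, 0, 0, 0, 0, 1]
  ]
}}

```text
clock: 17.48
tcp_pos: [451.0, 7.9, 34.9]
tool_rot: [[-0.673, 0.739, -0.007], [0.74, 0.673, 0.0], [0.005, -0.005, -1.0]]
ft_force: [-8.5, -0.2, 12.8]
finger_gap: 0.236
```

```bash
python3 - <<'E'
from h import *
goto(W(-87,-87,35),132.25)
E
```

```text
t 17.4833 tcp [451.    7.9  34.9] yaw 132.31 tilt [-0.0074  0.0003] F [-8.5 -0.2 12.8] gap 0.236 q6 -0.87
board -90.6 -139.4 tool units [ 0.862  0.99  -0.002] turn tool z 0.001970331091701875
```

Call:
{"api": "play_rows", "payload": {
  "commands": [
    [0, 0, -0.03, 0, 0, 0, 1],
    [0, 0, 0, 0, 0, 0, 1]
  ]
}}

```text
clock: 17.65
tcp_pos: [453.2, 7.9, 35.3]
tool_rot: [[-0.672, 0.74, -0.003], [0.74, 0.672, 0.0], [0.002, -0.002, -1.0]]
ft_force: [-3.5, -0.1, -2.5]
finger_gap: 0.236
```

Call:
{"api": "play_rows", "payload": {
  "commands": [
    [-0.03, 0.03, 0, 0, 0, 0, 1],
    [0, 0, 0, 0, 0, 0, 1],
    [0, 0, 0, 0, 0, 0, 1]
  ]
}}

```text
clock: 17.9
tcp_pos: [453.3, 7.9, 35.0]
tool_rot: [[-0.672, 0.74, -0.007], [0.74, 0.672, 0.001], [0.005, -0.005, -1.0]]
ft_force: [-7.4, 0.7, 3.2]
finger_gap: 0.239
```

Call:
{"api": "play_rows", "payload": {
  "commands": [
    [-0.03, 0.03, 0, 0, 0, 0, 1],
    [0, 0, 0, 0, 0, 0, 1],
    [0, 0, 0, 0, 0, 0, 1]
  ]
}}

```text
clock: 18.15
tcp_pos: [453.4, 8.0, 34.9]
tool_rot: [[-0.672, 0.74, -0.01], [0.74, 0.673, 0.001], [0.007, -0.007, -1.0]]
ft_force: [-10.0, 0.5, 6.7]
finger_gap: 0.235
```

Call:
{"api": "play_rows", "payload": {
  "commands": [
    [0.05, 0.05, -0.01, 0, 0, 0, 1],
    [0.05, 0.05, 0, 0, 0, 0, 1],
    [0.05, 0.05, 0, 0, 0, 0, 1],
    [0.05, 0.05, 0, 0, 0, 0, 1],
    [0.05, 0.05, 0, 0, 0, 0, 1],
    [0.05, 0.05, 0, 0, 0, 0, 1],
    [0.05, 0.05, 0, 0, 0, 0, 1],
    [0, 0, 0, 0, 0, 0, 1]
  ]
}}

```text
clock: 18.82
tcp_pos: [454.3, 26.4, 35.0]
tool_rot: [[-0.674, 0.739, -0.01], [0.739, 0.674, -0.002], [0.005, -0.009, -1.0]]
ft_force: [-8.8, -6.2, 2.9]
finger_gap: 0.233
```

```bash
python3 - <<'E'
from h import *
goto(W(-87,-87,35),132.25)
f=grab('side','s7');g=grab('top','t7')
cv2.imwrite('pics/v9.png',cv2.resize(np.hstack([f['image'][...,::-1][160:310,200:360],g['image'][...,::-1][150:300,190:350]]),None,fx=2.5,fy=2.5,interpolation=cv2.INTER_CUBIC))
E
```

```text
t 18.8167 tcp [454.3  26.4  35. ] yaw 132.35 tilt [-0.0103 -0.002 ] F [-8.8 -6.2  2.9] gap 0.233 q6 -0.83
board -88.1 -120.8 tool units [ 0.576  0.618 -0.003] turn tool z 0.0032997452261440685
```

View pics/v9.png

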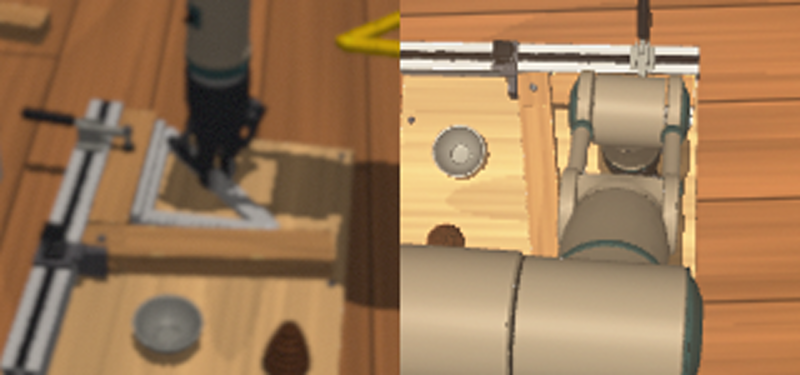

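Call:
{"api": "play_rows", "payload": {
  "commands": [
    [0.05, 0.05, 0, 0, 0, 0, 1],
    [0.05, 0.05, 0, 0, 0, 0, 1],
    [0.05, 0.05, 0, 0, 0, 0, 1],
    [0.05, 0.05, 0, 0, 0, 0, 1],
    [0.05, 0.05, 0, 0, 0, 0, 1],
    [0, 0, 0, 0, 0, 0, 1]
  ]
}}

```text
clock: 19.42
tcp_pos: [454.9, 39.7, 35.0]
tool_rot: [[-0.674, 0.738, -0.01], [0.739, 0.674, -0.004], [0.004, -0.01, -1.0]]
ft_force: [-10.3, -9.4, 2.8]
finger_gap: 0.238
```

Call:
{"api": "play_rows", "payload": {
  "commands": [
    [0.04, 0.04, 0, 0, 0, 0, 1],
    [0.04, 0.04, 0, 0, 0, 0, 1],
    [0.04, 0.04, 0, 0, 0, 0, 1],
    [0, 0, 0, 0, 0, 0, 1]
  ]
}}

```text
clock: 19.75
tcp_pos: [455.2, 46.2, 35.0]
tool_rot: [[-0.674, 0.738, -0.01], [0.739, 0.674, -0.004], [0.004, -0.01, -1.0]]
ft_force: [-10.7, -10.1, 2.4]
finger_gap: 0.237
```

```bash
python3 - <<'E'
from h import *
goto(W(-87,-87,35),132.25); print(robot.observe()['torque'])
E
```

```text
t 19.75 tcp [455.2  46.2  35. ] yaw 132.39 tilt [-0.0105 -0.004 ] F [-10.7 -10.1   2.4] gap 0.237 q6 -0.78
board -88.1 -100.9 tool units [ 0.226  0.267 -0.002] turn tool z 0.004745221723059482
[-1.50607497  1.4365115  -0.18842092]
```

Call:
{"api": "play_rows", "payload": {
  "commands": [
    [0.04, 0.04, 0, 0, 0, 0, 1],
    [0.04, 0.04, 0, 0, 0, 0, 1],
    [0.04, 0.04, 0, 0, 0, 0, 1],
    [0, 0, 0, 0, 0, 0, 1]
  ]
}}

```text
clock: 20.08
tcp_pos: [455.6, 52.9, 35.0]
tool_rot: [[-0.674, 0.739, -0.01], [0.739, 0.674, -0.004], [0.004, -0.011, -1.0]]
ft_force: [-8.8, -9.7, 3.6]
finger_gap: 0.235
```

Call:
{"api": "play_rows", "payload": {
  "commands": [
    [0.03, 0.03, 0, 0, 0, 0, 1],
    [0.03, 0.03, 0, 0, 0, 0, 1],
    [0, 0, 0, 0, 0, 0, 1]
  ]
}}

```text
clock: 20.33
tcp_pos: [455.8, 56.2, 35.0]
tool_rot: [[-0.674, 0.739, -0.01], [0.739, 0.674, -0.004], [0.004, -0.011, -1.0]]
ft_force: [-9.9, -9.9, 3.5]
finger_gap: 0.235
```

Call:
{"api": "play_rows", "payload": {
  "commands": [
    [0.03, 0.03, 0, 0, 0, 0, 1],
    [0, 0, 0, 0, 0, 0, 1]
  ]
}}

```text
clock: 20.5
tcp_pos: [455.8, 57.8, 35.0]
tool_rot: [[-0.674, 0.739, -0.011], [0.739, 0.674, -0.004], [0.004, -0.011, -1.0]]
ft_force: [-10.3, -8.9, 3.3]
finger_gap: 0.235
```

```bash
python3 - <<'E'
from h import *
goto(W(-87,-87,35),132.25); print(robot.observe()['torque'])
f=grab('side','s8')
cv2.imwrite('pics/v10.png',cv2.resize(f['image'][...,::-1][190:290,210:350],None,fx=5.5,fy=5.5,interpolation=cv2.INTER_CUBIC))
E
```

```text
t 20.5 tcp [455.8  57.8  35. ] yaw 132.39 tilt [-0.0105 -0.0043] F [-10.3  -8.9   3.3] gap 0.235 q6 -0.76
board -88.1 -89.3 tool units [ 0.02   0.061 -0.001] turn tool z 0.004540402940762078
[-1.54312666  1.38896974 -0.12202947]
```

View pics/v10.png

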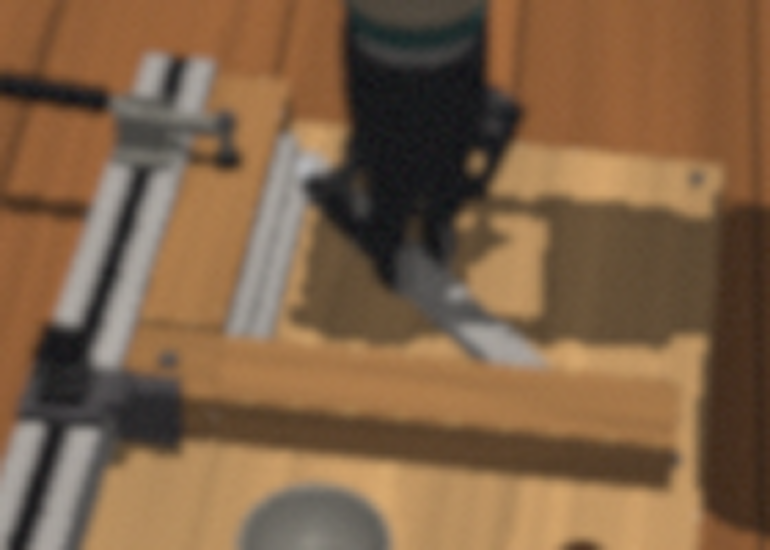

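Call:
{"api": "play_rows", "payload": {
  "commands": [
    [0.02, 0.02, 0, 0, 0, 0, 1],
    [0, 0, 0, 0, 0, 0, 1]
  ]
}}

```text
clock: 20.72
tcp_pos: [455.9, 58.9, 35.0]
tool_rot: [[-0.674, 0.739, -0.011], [0.739, 0.674, -0.004], [0.004, -0.011, -1.0]]
ft_force: [-9.1, -11.0, 2.7]
finger_gap: 0.234
```

Call:
{"api": "play_rows", "payload": {
  "commands": [
    [0.02, 0.02, 0, 0, 0, 0, 1],
    [0, 0, 0, 0, 0, 0, 1]
  ]
}}

```text
clock: 20.88
tcp_pos: [455.9, 59.6, 35.0]
tool_rot: [[-0.675, 0.738, -0.011], [0.738, 0.675, -0.005], [0.003, -0.011, -1.0]]
ft_force: [-10.5, -11.4, 3.3]
finger_gap: 0.238
```

Call:
{"api": "play_rows", "payload": {
  "commands": [
    [0.02, 0.02, 0, 0, 0, 0, 1],
    [0, 0, 0, 0, 0, 0, 1]
  ]
}}

```text
clock: 21.05
tcp_pos: [455.9, 59.7, 35.0]
tool_rot: [[-0.675, 0.737, -0.011], [0.737, 0.675, -0.007], [0.002, -0.013, -1.0]]
ft_force: [-9.7, -17.0, 3.3]
finger_gap: 0.23
```

Call:
{"api": "play_rows", "payload": {
  "commands": [
    [-0.03, 0.03, 0, 0, 0, 0, 1],
    [0, 0, 0, 0, 0, 0, 1],
    [0.01, 0.01, 0, 0, 0, 0, 1],
    [0, 0, 0, 0, 0, 0, 1],
    [0, 0, 0, 0, 0, 0, 1]
  ]
}}

```text
clock: 21.47
tcp_pos: [456.0, 59.7, 35.0]
tool_rot: [[-0.676, 0.737, -0.014], [0.737, 0.676, -0.008], [0.004, -0.016, -1.0]]
ft_force: [-13.0, -18.1, 7.4]
finger_gap: 0.234
```

```bash
python3 - <<'E'
from h import *
goto(W(-87,-87,35),132.25); print(robot.observe()['torque'])
f=grab('side','s9');g=grab('top','t9')
cv2.imwrite('pics/v11.png',cv2.resize(f['image'][...,::-1][190:290,210:350],None,fx=5.5,fy=5.5,interpolation=cv2.INTER_CUBIC))
cv2.imwrite('pics/v12.png',cv2.resize(g['image'][...,::-1][155:275,170:320],None,fx=5,fy=5,interpolation=cv2.INTER_CUBIC))
E
```

```text
t 21.4667 tcp [456.   59.7  35. ] yaw 132.50 tilt [-0.0141 -0.008 ] F [-13.  -18.1   7.4] gap 0.234 q6 -0.75
board -88.0 -87.4 tool units [-0.011  0.026 -0.001] turn tool z 0.008215944799675867
[-2.86703277  1.92510387 -0.22215033]
```

View pics/v11.png

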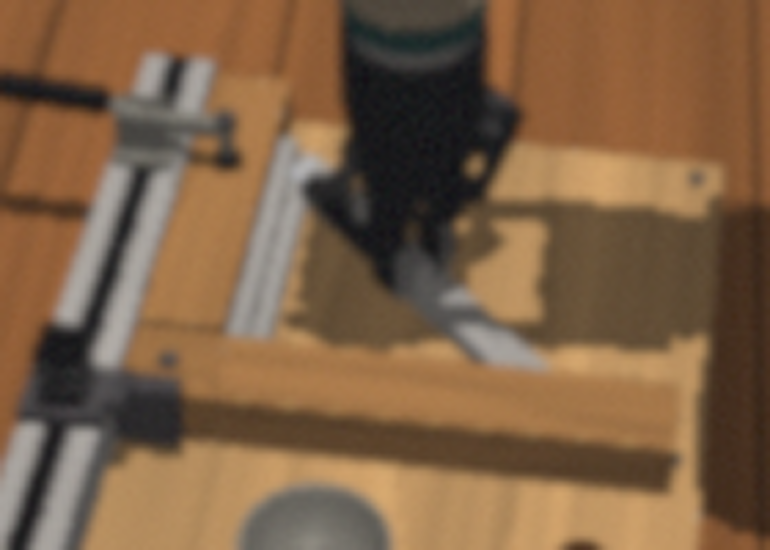

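View pics/v12.png

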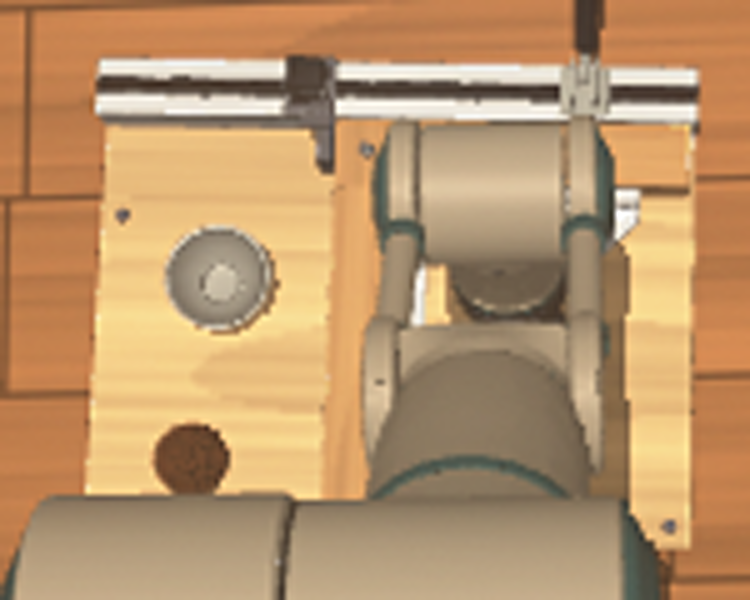

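```bash
python3 - <<'E'
from h import *
f=load('t9')
def L(n,f,a,b,z,o,s,**k):
    C=lambda x,y:((x+.5)/s-.5+o[0],(y+.5)/s-.5+o[1])
    p,q,r=edge(f,C(*a),C(*b),**k)
    P=onz(f,*p,z)[:2];Q=onz(f,*q,z)[:2]
    print(n,'r%.2f'%r,[((X-O)@ex).round(1).item() for X in(P,Q)],[((X-O)@ey).round(1).item() for X in(P,Q)],'board deg %.2f'%(np.degrees(np.arctan2(*(Q-P)[[1,0]]))+2.75))
L('stud outer top',f,(331,185),(325,490),52,(170,155),5,half=2)
L('board left',f,(103,130),(88,480),18,(170,155),5,half=2)
g=load('s9')
L('stud inner side',g,(300,345),(670,378),52,(210,190),5.5,half=2)
L('stud outer top side',g,(190,402),(660,452),52,(210,190),5.5,half=2)
L('lip outer',g,(290,140),(232,325),40,(210,190),5.5,half=1.5)
L('plate inner',g,(290,140),(232,325),52,(210,190),5.5,half=2,sign=0)
L('board right side',g,(722,170),(712,300),18,(210,190),5.5,half=2,sign=0)
E
```

```text
stud outer top r0.30 [-3.8, -218.0] [44.1, 44.0] board deg 180.02
board left r0.30 [41.6, -211.3] [214.2, 213.9] board deg 180.07
stud inner side r0.39 [-40.6, -228.9] [-7.9, -5.4] board deg 179.24
stud outer top side r0.08 [6.6, -227.3] [40.9, 40.5] board deg 180.11
lip outer r0.07 [-2.3, 0.1] [-174.8, -24.6] board deg 89.09
plate inner r0.07 [-3.6, -2.7] [-161.4, -12.8] board deg 89.67
board right side r0.29 [-248.5, -250.7] [-211.3, -104.1] board deg 91.16
```

Call:
{"api": "play_rows", "payload": {
  "commands": [
    [0, 0, 0, 0, 0, 0, 1],
    [0, 0, 0, 0, 0, 0, 1],
    [0, 0, 0, 0, 0, 0, 1],
    [0, 0, 0, 0, 0, 0, 1],
    [0, 0, 0, 0, 0, 0, 1],
    [0, 0, 0, 0, 0, 0, 1]
  ]
}}

```text
clock: 22.07
tcp_pos: [456.0, 59.7, 35.0]
tool_rot: [[-0.676, 0.737, -0.014], [0.737, 0.675, -0.008], [0.004, -0.016, -1.0]]
ft_force: [-13.6, -18.7, 7.4]
finger_gap: 0.236
```

```bash
python3 - <<'E'
from h import *
goto(W(-87,-87,35),132.25)
print(robot.finish_job())
E
```

```text
t 22.0667 tcp [456.   59.7  35. ] yaw 132.49 tilt [-0.0141 -0.0079] F [-13.6 -18.7   7.4] gap 0.236 q6 -0.75
board -88.0 -87.4 tool units [-0.011  0.026 -0.001] turn tool z 0.008155175471267739
the job is handed in; nothing more can be done
None
```

I butted the stop, pressed the silver square home and handed the job in at about 22 s, with the gripper still holding the square against both timbers.

**Stop:** I slid it along the fence until it stopped dead with the force up to about 19 N, then let go. Both cameras show it against the plate's end.

**Square:** I picked the silver square by its sloping bar, not the yellow look-alike. I laid it on the board, pushed it against the plate, then slid it along the plate, turning the stud until it stopped moving and the force rose.

**Last checks that agree:**
- **Stud:** its outer edge reads within about 0.1° of square in both the top and side views.
- **Position:** the tool sits at board (-88.0, -87.4) mm, against (-87, -87) nominal.
- **Force:** it held steady at about 14 N towards the plate and 19 N towards the stud.

**Checks that disagreed:**
- **Side view:** three fits came out about 0.3° to 0.9° off: the stud's inner edge, the square's lip and the plate's edge. Shadow and parallax affect them and they disagree with the cleaner edges, so I did not rely on them.
- **Tool yaw:** it ended about 0.25° from where I aimed it, probably the square settling against the timbers.
- **Gripper opening:** it read about 20 mm on the 22 mm bar, but the grip held throughout.

I saw no bystander moved in the last pictures, which cover only part of the scene.

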